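# Tuck the catch plate under the chute flap and hold it down

### The job

Fit the catch plate to the sweet chute: lay it on the white board in front of the chute, lip towards you, and slide its plain back edge under the hinged flap, centred on it and square, until it meets the stop bar behind. Do not lift the flap to do it, and leave the jar and the dish alone. Finish while pressing the plate down flat on the board with a firm, steady hand (about 15 N), and stay like that so that the wing screws can be put in.

Things in the scene. Friction and masses are not known exactly. Their poses are not given: they have to be found in the camera images.
- plate: The loose catch plate, bare aluminium, about 0.3 kg: a flat sheet 120 (x) x 200 (y) x 3 mm, its front (-x) edge turned up into a 200 mm long lip, its back (+x) edge plain. Origin in the middle of the sheet's underside; x from lip to back edge, z up. It starts flat on the table, left or right of the chute.
- plate_hem (a point): Where to hold the plate: centre of the folded hem that tops its lip. The hem is 10 mm thick (x), 14 mm high and 200 mm long (y); this point is 38 mm above the plate's underside and 58.5 mm in front (-x) of the sheet's middle. Same axes as the plate.
- plate_back (a point): Middle of the plate's plain back edge, at its underside: 118.5 mm behind (+x) and 38 mm below the hem's centre. Same axes as the plate.
- chute: Fixed steel feed chute, its mouth towards the robot. Origin at table level under the middle of the flap's free edge; x points into the chute (the way the plate slides in), y along the flap's edge, z up. With the plate home, its hem's centre is at x = -83.5 mm. The trough behind the flap is 240 mm wide and rises to about 190 mm at x = 250 mm.
- board: Fixed white plastic board on which the plate is laid, 20 mm thick, 270 mm wide (y). Same origin and axes as the chute: it reaches from x = -160 mm (open front edge) to x = 60 mm, its top is at z = 20 mm.
- stop (a point): Middle of the front face of the stop bar under the flap, at the board's top: x = 35 mm of the chute, so 35 mm behind the flap's free edge. The bar is fixed, 236 mm long (y), 14 mm high; the plate's back edge comes to rest against it. Axes as the chute.
- flap_edge (a point): Underside of the middle of the flap's free edge. The flap is a steel sheet 230 mm wide; this edge is a round hem 6 mm thick, its underside 6 mm above the board at rest. From here the flap rises at 24 degrees to its hinge, 82 mm behind and 66 mm above the table.
- flap (a joint): Flap hinge, rad: 0 hanging at rest on its hinge stop, growing as the free edge is lifted (0.1 rad lifts it 8 mm). It swings freely and falls back by its own weight (0.3 kg).
- jar: Bystander: capped jar of sweets, 92 mm across, 138 mm high, standing beside the board on its +y side; origin at its foot.
- dish: Bystander: small steel dish, 76 mm across, 22 mm high, with two wing screws, beside the board on its -y side; origin at its foot.
Mind the look-alikes: they are no part of the job. Of the things that look like the plate, the smaller one is meant.

How it is judged:
By the outcome, as a careful person would: the job done as asked, in the order asked, and still so for the second after the job is handed in, while the arm keeps its last pose, push and grip.
It also fails if it takes over 64 s, if anything falls off the work surface, if the arm or the gripper's body presses on something with over 40 N, if the wrist force passes 120 N, or if a joint passes its speed limit or range.

### The arm

A 6-joint arm with a two-finger parallel gripper is mounted at the origin on the work surface. World frame = base frame: x ahead of the robot, y to its left, z up, the work surface at z = 0. Lengths are in m, angles in rad, forces in N, time in s.
With the tool pointing down it reaches from about 0.425 to 0.95 m from the base axis. Payload 14.7 kg.
Tool frame: the origin (TCP) lies between the finger pads; the fingertips stand tcp_to_tips ahead of it and the grasp point (between the pads) is the TCP (tcp_to_tips is the distance from the TCP to the fingertips, in m); z points along the fingers, y is the line along which they close (so a half turn about z gives the same grasp; the last joint's range is limited). The gripper opens to 85 mm and grips with 20 to 120 N. Pads are 22 mm wide; open, the fingers measure 114 mm over their backs; the gripper's body (76 mm by 85 mm) begins 54 mm behind the grasp point. The pads swing forward as they close: fully open they stand 13 mm farther back than shut.
Start: joints at [-1.22, 0.48, 1.596, -0, 1.065, -0.047], TCP at [0.252, -0.599, 0.25] pointing down, gripper open.
Joint ranges: [-2.75, 2.75], [-0.82, 2.05], [0.23, 2.67], [-1.56, 4.7], [0.09, 2.69], [-2.92, 2.92]. Speed limits (rad/s): [1.89, 1.89, 2.39, 3.01, 3.01, 3.01].

### API

Orientations are given as [roll, pitch, yaw] about the fixed x, y, z axes, in that order (R = Rz(yaw) Ry(pitch) Rx(roll)).
In Python, from cell import reach, move_l, movej, grip, wait, inverse_kinematics, get_obs, grab_frame, calibration, MotionError, sign_off, tcp_to_tips gives the robot as it stands. The module is installed in compiled form; this text tells all that it offers. Calls block until the motion is done:
- reach(position, orientation): joint-space move of the TCP to a pose.
- move_l(position, frame=None, speed=0.15, contact_N=None): straight line of the TCP; frame=None keeps the orientation; speed is the mean speed in m/s. With contact_N (N) it stops when the force on the tool has changed by that much, and returns True; else False.
- movej(angles): joint-space move.
- grip(opening, effort=None): opening from 0.0 (shut) to 1.0 (fully open); effort is the grip in N (None keeps the last); returns when the fingers have stopped.
- wait(seconds).
- inverse_kinematics(position, orientation): joint angles nearest the present ones, or None.
- get_obs(): the state.
- grab_frame(name): name is "scene" or "top" or "wrist"; returns the picture (420x560x3 uint8, blue, green, red); there is no depth.
- calibration(name): a dict with "K" (3x3 intrinsics, pixels), "position" and "attitude" of the camera in the world. Camera axes: x right, y up, looking along -z (the intrinsics and any distortion apply to the point x, -y, -z); pixel columns grow to the right and rows downward; lengths in m; the calibration is good to about 2 mm. A picture is of the moment at which its call begins: read the wrist's pose just before it. calibration takes no time and is no camera call; for the wrist camera it gives the pose at the moment of the call.
A pose or a line that the arm cannot do raises MotionError and nothing moves.
- sign_off(): hands the job in; it is judged then, once.
The state is a dict: "t": time; "joint_pos": joint angles; "joint_vel": joint speeds; "joint_torque": joint torques, N m; "eef_pos": TCP position; "tool_rot": TCP orientation; "contact_force": force on the tool from outside, world axes, zero at the start; "moment": the same for the moment, N m; "finger_gap": opening from 0.0 (shut) to 1.0 (fully open); "grip_force": force on a finger pad.
Only numpy, scipy, OpenCV 4.12 (cv2) and the standard library are available. Lean on these libraries where they do the work, as an engineer would, in place of code of your own. Each camera call takes 0.05 s, during which the arm holds its last target. There are 200 camera calls.

## Working session

There is one attempt and no reset: what is moved stays moved. The work goes in short steps, each a Python script; the robot and the scene stay as the last script left them, time stands still between calls to the robot, and variables do not carry over. Pictures are saved under pics/ and viewed, at most 10 in all, crops included, and the job is handed in when it is done.

```bash
mkdir -p pics; python3 - <<'E'
from cell import *
import cv2
for n in("scene","top"):
    cv2.imwrite(f"pics/{n}0.png",grab_frame(n)); c=calibration(n); print(n,c)
print(tcp_to_tips,get_obs())
E
```

```text
scene {'K': array([[383.88316507,   0.        , 279.21497929],
       [  0.        , 383.88316507, 200.7244609 ],
       [  0.        ,   0.        ,   1.        ]]), 'position': array([0.8760153 , 0.35052   , 0.80343432]), 'attitude': array([ 0.62107632, -0.00502245,  2.37190871])}
top {'K': array([[415.2988488 ,   0.        , 284.95680613],
       [  0.        , 415.2988488 , 208.77332983],
       [  0.        ,   0.        ,   1.        ]]), 'position': array([ 0.44448256, -0.01938314,  1.04562653]), 'attitude': array([ 0.07409849, -0.00535724, -1.59187097])}
0.019 {'t': 0.1, 'joint_pos': array([-1.21957291e+00,  4.80749641e-01,  1.59682239e+00,  2.38444434e-05,
        1.06510434e+00, -4.65907914e-02]), 'joint_vel': array([-1.89832839e-03, -9.67534520e-04, -1.34259569e-04, -4.19473255e-04,
        1.44284315e-04, -8.35137586e-05]), 'joint_torque': array([ 8.79254658e-04, -9.52255726e+01, -4.31040144e+01, -1.71821744e-04,
        5.22281232e-03, -1.62119943e-05]), 'eef_pos': array([ 0.25172184, -0.5988938 ,  0.24974491]), 'tool_rot': array([-3.14051109e+00, -7.12977765e-05,  3.97802610e-01]), 'contact_force': array([-0.06593273,  0.03454417,  0.05887164]), 'moment': array([-0.01716675,  0.00609614,  0.07617399]), 'grip_force': 0.0, 'finger_gap': 0.9976567295622577}
```

View pics/scene0.png

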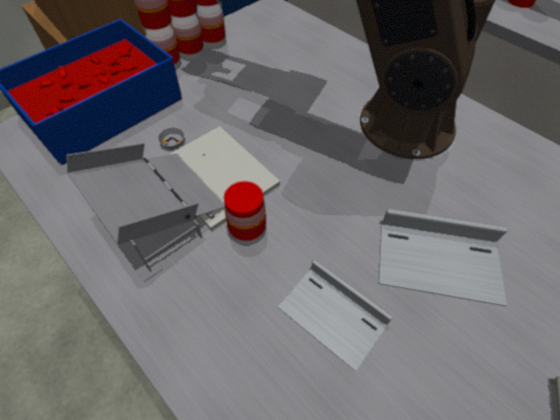

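View pics/top0.png

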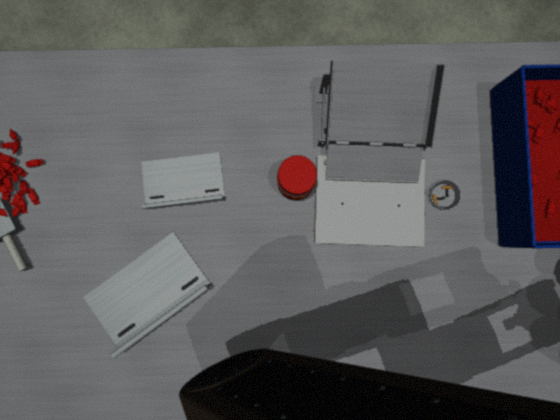

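The top view shows the small plate at about (183,180), with its hem on the lower edge (142,206)-(224,199). The larger look-alike is below it. The board front corners are at (316,244) and (425,246), and the flap edge is at row ~181. The jar is at (297,177) and the dish at (444,194).

```bash
cat > h.py <<'E'
from cell import *
import cv2, numpy as np
from scipy.spatial.transform import Rotation as R
def ray(c,px,z):
    """cast pixels to plane at height z"""
    px=np.atleast_2d(px).astype(float)
    d=np.c_[px,np.ones(len(px))]@np.linalg.inv(c["K"]).T
    d=(d*[1,-1,-1])@R.from_euler("xyz",c["attitude"]).as_matrix().T
    p=c["position"]; return p+d*((z-p[2])/d[:,2])[:,None]
def proj(c,P):
    q=(np.atleast_2d(P)-c["position"])@R.from_euler("xyz",c["attitude"]).as_matrix()*[1,-1,-1]
    q=q@c["K"].T; return q[:,:2]/q[:,2:]
E
python3 - <<'E'
from h import *
c=calibration("top"); f=lambda p,z:print(np.round(ray(c,p,z),4).tolist())
f([(316,244),(425,246)],.02); f([(327,179),(420,182)],.032)
f([(142,161),(219,153)],.003); f([(142,206),(224,199)],.045)
f([(297,177)],.138); f([(444,194)],.02)
im=cv2.imread("pics/top0.png")
a=cv2.resize(im[140:220,130:240],None,fx=5,fy=5,interpolation=2)
b=cv2.resize(im[130:255,305:435],None,fx=4,fy=4,interpolation=2)
cv2.imwrite("pics/a.png",np.vstack([a[:,:550]])); cv2.imwrite("pics/b.png",b)
E
```

```text
[[0.432, -0.1011, 0.02], [0.4214, -0.3696, 0.02]]
[[0.5909, -0.1314, 0.032], [0.5788, -0.3604, 0.032]]
[[0.6506, 0.3331, 0.003], [0.6673, 0.1379, 0.003]]
[[0.5325, 0.3184, 0.045], [0.5454, 0.1206, 0.045]]
[[0.5814, -0.0537, 0.138]]
[[0.5492, -0.4229, 0.02]]
```

```bash
python3 - <<'E'
from h import *
for y in(np.pi/2,-np.pi/2):
    for p,w in(((.539,.2195,.25),.07),((.45,-.237,.25),-.045),((.503,-.239,.058),-.045)):
        print(y>0,np.round(inverse_kinematics(list(p),[np.pi,0,y+w]),2))
# look over the chute from in front
reach([.46,-.237,.30],[np.pi,0,np.pi/2-.045] if inverse_kinematics([.46,-.237,.3],[np.pi,0,np.pi/2-.045]) is not None else [np.pi,0,-np.pi/2-.045])
c=calibration("wrist"); im=grab_frame("wrist"); cv2.imwrite("pics/w1.png",im); np.save("w1.npy",c)
print(c,get_obs()["t"],get_obs()["joint_pos"].round(2))
E
```

```text
True [ 0.33  0.39  1.76 -0.    1.    0.26]
True [-0.54  0.28  1.92  0.    0.94 -0.5 ]
True [-0.5   0.62  1.96 -0.    0.56 -0.45]
False [ 0.33  0.39  1.76 -0.    1.   -2.88]
False [-0.54  0.28  1.92 -0.    0.94  2.64]
False [-0.5   0.62  1.96 -0.    0.56  2.69]
{'K': array([[339.92674162,   0.        , 283.4884902 ],
       [  0.        , 339.92674162, 217.87620292],
       [  0.        ,   0.        ,   1.        ]]), 'position': array([ 0.46293641, -0.15636876,  0.42420879]), 'attitude': array([-0.32390589, -0.00040409, -0.04774064])} 1.7 [-0.54  0.24  1.83 -0.    1.06 -0.49]
```

View pics/w1.png

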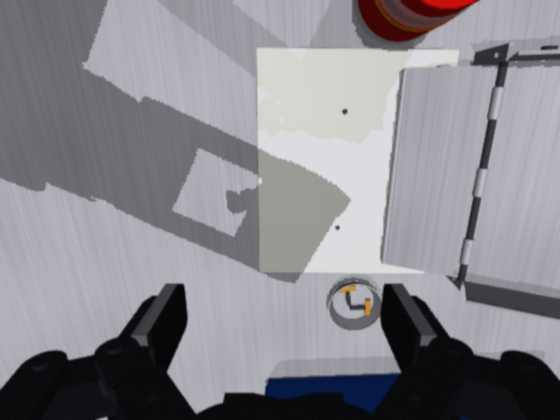

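The wrist view shows the board's front edge from (258,48) to (261,272). The flap's free edge runs from (404,68) to (384,264), and the dish is at (355,303).

```bash
python3 - <<'E'
from h import *
c=np.load("w1.npy",allow_pickle=True).item(); im=cv2.imread("pics/w1.png")
g=cv2.GaussianBlur(im.astype(np.float32),(0,0),1)
def edge(rows,f,fn,ch,w=9):
    P=[]
    for r in rows:
        x0=int(f(r)); d=fn*np.gradient(g[r,x0-w:x0+w+1,ch]); P.append((x0-w+d.argmax(),r))
    P=np.array(P,float); 
    for _ in range(4):
        k=np.polyfit(P[:,1],P[:,0],1); e=abs(np.polyval(k,P[:,1])-P[:,0]); P=P[e<max(1.0,2*e.std())]
    print(len(P),k,e.std()); return k
kf=edge(range(56,265),lambda r:258+3*(r-48)/224,1,2)
ke=edge(range(76,258),lambda r:404-20*(r-68)/196,-1,2)
def ln(k,z,r0,r1):
    q=ray(c,[(np.polyval(k,r),r) for r in(r0,r1)],z); v=q[0]-q[1]; print(np.round(q,4).tolist(),"yaw",np.arctan2(-v[0],v[1]),"len",np.linalg.norm(v)); return q
ln(kf,.02,48,272); ln(ke,.03,68,264)
for px,z in(((404,68),.03),((384,264),.03)): print(px,ray(c,px,z).round(4))
print(np.round(im[150,375:410].mean(1)).tolist())
E
```

```text
209 [1.32604238e-02 2.55730007e+02] 0.19887377614489168
181 [-1.09212784e-01  4.07365796e+02] 0.2565046649005792
[[0.4367, -0.0983, 0.02], [0.421, -0.366, 0.02]] yaw -0.05845409028073321 len 0.26814019571966274
[[0.5888, -0.1262, 0.03], [0.5755, -0.3567, 0.03]] yaw -0.057568533289414914 len 0.23086248269959744
(404, 68) [[ 0.5931 -0.1264  0.03  ]]
(384, 264) [[ 0.5825 -0.357   0.03  ]]
[221.0, 221.0, 221.0, 221.0, 221.0, 221.0, 221.0, 222.0, 221.0, 221.0, 221.0, 221.0, 221.0, 220.0, 220.0, 217.0, 195.0, 138.0, 102.0, 125.0, 159.0, 183.0, 176.0, 163.0, 168.0, 173.0, 169.0, 165.0, 166.0, 168.0, 168.0, 169.0, 171.0, 170.0, 169.0]
```

```bash
python3 - <<'E'
from h import *
reach([.55,.22,.30],[np.pi,0,np.pi/2+.07])
c=calibration("wrist"); im=grab_frame("wrist"); cv2.imwrite("pics/w2.png",im); np.save("w2.npy",c)
print(get_obs()["t"],proj(c,[[.5325,.3184,.045],[.5454,.1206,.045],[.6506,.3331,.003],[.6673,.1379,.003]]).round())
E
```

```text
3.45 [[274.  85.]
 [275. 258.]
 [378.  80.]
 [367. 238.]]
```

View pics/w2.png

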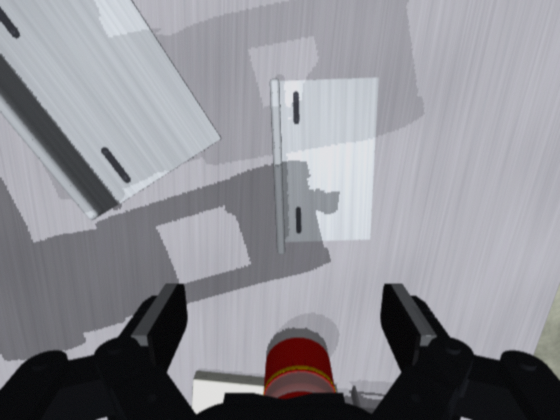

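The plate's hem runs from about (276,77) to (282,252), and its back corners are at (378,78) and (371,240). I'll measure the edges more finely.

```bash
python3 - <<'E'
from h import *
c=np.load("w2.npy",allow_pickle=True).item(); im=cv2.imread("pics/w2.png")
f=lambda n,p,z:print(n,ray(c,p,z).round(4).tolist())
f("back",[(378,78),(371,240)],.003); f("hem",[(276,77),(281.5,252)],.045)
cv2.imwrite("pics/w2c.png",np.hstack([cv2.resize(im[65:115,255:305],None,fx=8,fy=8,interpolation=0),cv2.resize(im[220:270,255:305],None,fx=8,fy=8,interpolation=0)]))
E
```

```text
back [[0.6505, 0.3356, 0.003], [0.6724, 0.136, 0.003]]
hem [[0.5345, 0.3259, 0.045], [0.5532, 0.1293, 0.045]]
```

View pics/w2c.png

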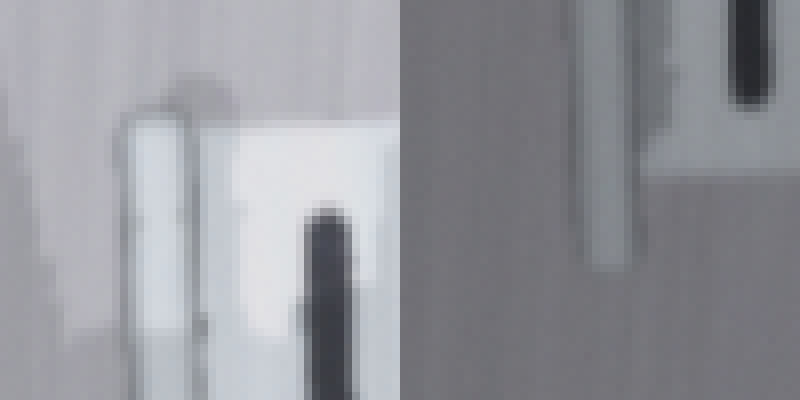

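```bash
python3 - <<'E'
from h import *
c=np.load("w2.npy",allow_pickle=True).item()
q=ray(c,[(275,79.3),(281,253.7)],.045); v=q[0]-q[1]; m=q.mean(0); yaw=np.arctan2(-v[0],v[1])
b=ray(c,[(378,79.5),(371,241)],.003); vb=b[0]-b[1]; mb=b.mean(0); yb=np.arctan2(-vb[0],vb[1])
print(m,yaw,mb,yb,np.linalg.norm(v),np.linalg.norm(vb))
w=(yaw+yb)/2
m2=mb-.1185*np.array([np.cos(w),np.sin(w),0]); print(m2)
p=(m+m2)/2
o=[np.pi,0,np.pi/2+w]
reach([p[0],p[1],.13],o)
print(move_l([p[0],p[1],.038],speed=.1,contact_N=6)); s=get_obs(); print(s["t"],s["eef_pos"],s["contact_force"])
grip(0.0,100); s=get_obs(); print(s["finger_gap"],s["grip_force"],s["contact_force"],s["moment"])
move_l([p[0],p[1],.10],speed=.1); s=get_obs(); print(s["finger_gap"],s["grip_force"],s["contact_force"],s["moment"],s["t"])
cv2.imwrite("pics/w3.png",grab_frame("wrist")); cv2.imwrite("pics/s3.png",grab_frame("scene"))
E
```

```text
[0.54317605 0.22534764 0.045     ] 0.09687417691681863 [0.66168679 0.23428876 0.003     ] 0.10954969709546598 0.19755681965930041 0.20073833700353652
[0.54381741 0.22207985 0.003     ]
False
5.2333 [0.54389168 0.22385379 0.03853022] [-0.26124172  0.84106942 -0.79761537]
0.09772975940655192 98.34575057029724 [-1.46035539 -1.52654148  6.54415236] [-0.11617499  0.17852978 -0.00814904]
0.0947587868145233 97.48996496200562 [-0.2148797  -0.13339611 -2.63930809] [-0.05077504  0.11945545 -0.02657715] 6.6917
```

View pics/s3.png

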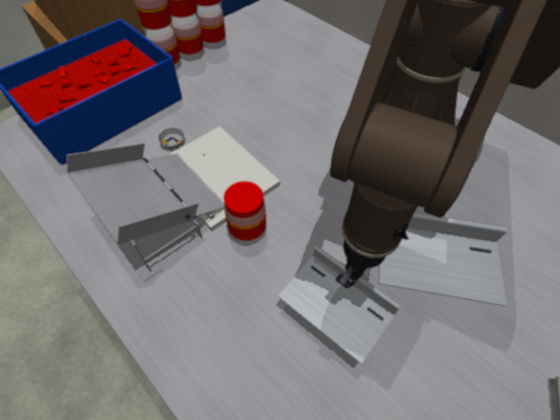

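```bash
cat >> h.py <<'E'
O=np.array([.587,-.242]); W=-.058
def hem(x,y=0,z=.058,w=None):
    ww=W if w is None else w
    return [O[0]+np.cos(ww)*x-np.sin(ww)*y,O[1]+np.sin(ww)*x+np.cos(ww)*y,z]
E
python3 - <<'E'
from h import *
s=get_obs(); p=s["eef_pos"]
move_l([p[0],p[1],.25],speed=.2)
o=[np.pi,0,np.pi/2+W]
reach(hem(-.138,0,.25),o)
move_l(hem(-.138,0,.085),speed=.12)
c=calibration("wrist"); im=grab_frame("wrist"); np.save("w4.npy",c); cv2.imwrite("pics/w4.png",im)
print(move_l(hem(-.138,0,.052),speed=.03,contact_N=4)); s=get_obs()
print(s["t"],s["eef_pos"],s["contact_force"],s["moment"])
c=calibration("wrist"); im=grab_frame("wrist"); np.save("w5.npy",c); cv2.imwrite("pics/w5.png",im); cv2.imwrite("pics/t5.png",grab_frame("top"))
E
```

```text
True
11.8083 [ 0.44908177 -0.23391035  0.05828493] [-1.0604404   0.87374301  9.42616427] [ 0.04126748  0.05483095 -0.05639808]
```

View pics/w5.png

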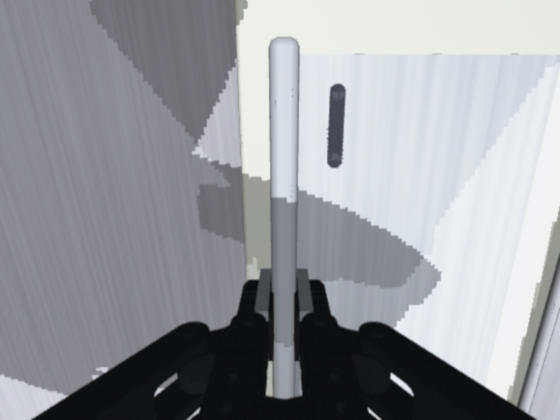

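The plate lies on the board. The hem's left end is at (285,38), the board's front edge runs (237,0)-(246,270), and a strip of board is still visible before the flap at the right.

```bash
python3 - <<'E'
from h import *
c=np.load("w5.npy",allow_pickle=True).item()
T=lambda P:((P[:,:2]-O)@np.array([[np.cos(W),-np.sin(W)],[np.sin(W),np.cos(W)]])).round(4).tolist()
print("hem end",T(ray(c,(284.5,38),.065)),"sheet left edge",T(ray(c,[(310,54.5),(540,54.5)],.023)))
print("board front",T(ray(c,[(237,10),(246,270)],.02)))
im=cv2.imread("pics/t5.png"); cv2.imwrite("pics/t5c.png",cv2.resize(im[125:260,305:435],None,fx=4.4,fy=4.4,interpolation=0))
E
```

```text
hem end [[-0.1385, 0.1009]] sheet left edge [[-0.1275, 0.1015], [-0.0294, 0.1014]]
board front [[-0.1583, 0.1188], [-0.1589, -0.0022]]
```

View pics/t5c.png

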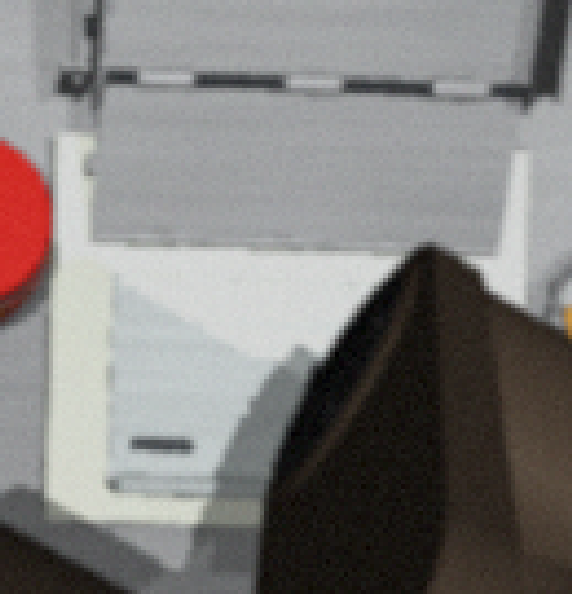

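Plate is square and centred within about 1 mm. Next I slide it in.

```bash
python3 - <<'E'
from h import *
def st(n):
    s=get_obs(); p=s["eef_pos"]; d=p[:2]-O
    print(n,round(s["t"],2),"chute x,y",(d@[np.cos(W),np.sin(W)]).round(4),(d@[-np.sin(W),np.cos(W)]).round(4),p.round(4),s["contact_force"].round(1),s["moment"].round(2),round(s["grip_force"]))
z=get_obs()["eef_pos"][2]
st(0); print(move_l(hem(-.138,-.0005,z+.0005),speed=.02)); st("eased")
print(move_l(hem(-.095,-.0005,z+.0003),speed=.04,contact_N=12)); st(1)
print(move_l(hem(-.072,-.0005,z+.0003),speed=.012,contact_N=9)); st(2)
c=calibration("wrist"); np.save("w6.npy",c); cv2.imwrite("pics/w6.png",grab_frame("wrist")); cv2.imwrite("pics/s6.png",grab_frame("scene")); cv2.imwrite("pics/t6.png",grab_frame("top"))
E
```

```text
0 11.91 chute x,y -0.1381 0.0001 [ 0.4491 -0.2339  0.0583] [-0.   0.7  8.3] [0.07 0.06 0.01] 99
False
eased 12.16 chute x,y -0.1379 -0.0006 [ 0.4493 -0.2346  0.0586] [-0.3  0.3 -1.5] [-0.02 -0.09 -0.05] 98
False
1 13.38 chute x,y -0.0952 -0.0005 [ 0.4919 -0.237   0.0586] [ 0.3 -0.1 -2.1] [-0.02 -0.02  0.01] 98
True
2 14.51 chute x,y -0.0825 -0.0004 [ 0.5046 -0.2376  0.0583] [-2.6 -1.   5.5] [-0.16  0.23 -0.05] 99
```

View pics/w6.png

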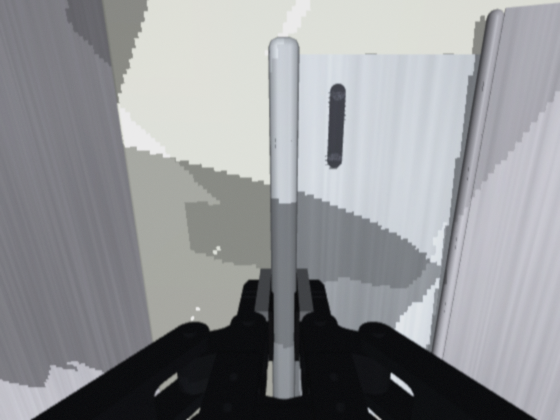

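The plate's back edge has gone under the flap hem (497,13)-(435,350), with the flap still down. Now I confirm the stop with a little more push, then press down.

```bash
cat >> h.py <<'E'
def st(n):
    s=get_obs(); p=s["eef_pos"]; d=p[:2]-O
    print(n,round(s["t"],2),"chute x,y",(d@[np.cos(W),np.sin(W)]).round(4),(d@[-np.sin(W),np.cos(W)]).round(4),p.round(4),s["contact_force"].round(1),s["moment"].round(2),round(s["grip_force"])); return s
E
python3 - <<'E'
from h import *
s=st(0)
z=s["eef_pos"][2]
for i in range(4):
    r=move_l(hem(-.0815+.001*i,-.0005,z),speed=.01,contact_N=10); s=st((i,r))
    if r or s["contact_force"][0]<-9: break
cv2.imwrite("pics/t7.png",grab_frame("top"))
E
```

```text
0 14.66 chute x,y -0.0825 -0.0004 [ 0.5046 -0.2376  0.0583] [-0.1 -0.6  5.8] [-0.13  0.04 -0.01] 99
(0, False) 14.95 chute x,y -0.0823 -0.0004 [ 0.5048 -0.2376  0.0583] [-6.9 -1.2  6.3] [-0.36  1.04  0.06] 99
(1, False) 15.2 chute x,y -0.0823 -0.0004 [ 0.5049 -0.2376  0.0583] [-13.3  -4.8  11.1] [-0.73  2.06 -0.  ] 100
```

```bash
python3 - <<'E'
from h import *
z=.0583; x=-.0818
move_l(hem(x,-.0005,z),speed=.01); s=st("ease")
for i in range(20):
    f=s["contact_force"][2]
    if abs(f-15.5)<1: break
    z-=float(np.clip((15.5-f)*.00005,-.0003,.0003)); move_l(hem(x,-.0005,z),speed=.01); wait(.2); s=st(i)
wait(.5); st("hold"); print(z)
c=calibration("wrist"); np.save("w8.npy",c); cv2.imwrite("pics/w8.png",grab_frame("wrist"))
im=grab_frame("top"); cv2.imwrite("pics/t8.png",im)
a=cv2.imread("pics/t5.png")
cv2.imwrite("pics/t8c.png",cv2.resize(np.hstack([a[125:260,305:435],im[125:260,305:435]]),None,fx=3,fy=3,interpolation=0))
E
```

```text
ease 15.53 chute x,y -0.0823 -0.0005 [ 0.5048 -0.2377  0.0583] [-6.6 -2.3  5.2] [-0.35  0.88  0.04] 99
0 15.98 chute x,y -0.0823 -0.0005 [ 0.5048 -0.2377  0.0583] [-8.6 -1.4 11.9] [-0.22  1.21 -0.  ] 100
1 16.43 chute x,y -0.0823 -0.0005 [ 0.5048 -0.2377  0.0583] [-9.5 -0.6 15.8] [-0.23  1.34  0.06] 101
hold 16.93 chute x,y -0.0823 -0.0005 [ 0.5048 -0.2377  0.0583] [-9.6 -0.5 15.4] [-0.19  1.38  0.01] 101
0.05782078747886364
```

View pics/t8c.png

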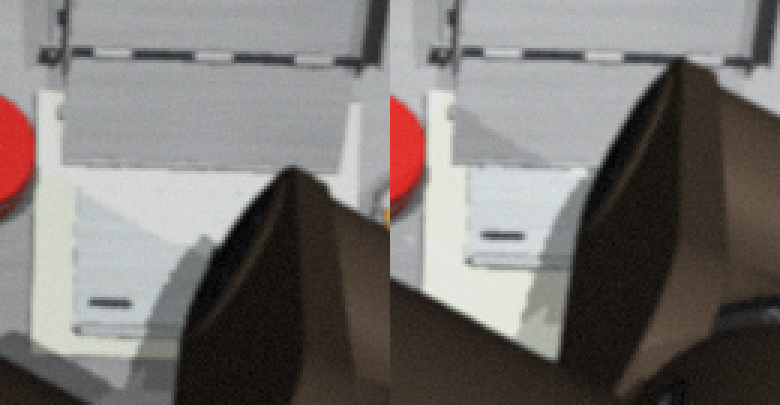

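The flap edge hasn't moved and the plate sits under it. Last check is centring and squareness, measured from the held view's flap end (497,13), hem end and sheet edge.

```bash
python3 - <<'E'
from h import *
c=np.load("w8.npy",allow_pickle=True).item()
T=lambda P:((P[:,:2]-O)@np.array([[np.cos(W),-np.sin(W)],[np.sin(W),np.cos(W)]])).round(4).tolist()
print("flap left end",T(ray(c,[(496,10),(497,13)],.032)),"sheet edge",T(ray(c,[(310,54.5),(460,54.5)],.023)))
print("flap edge line",T(ray(c,[(488,20),(434,350)],.029)),"hem",T(ray(c,[(284.5,45),(284.5,390)],.065)))
# board front edge in w6 (nearly same pose)
print("board front",T(ray(c,[(104,40),(142,260)],.02)))
im=cv2.imread("pics/w1.png");c1=np.load("w1.npy",allow_pickle=True).item()
print("board left/right in w1",T(ray(c1,[(300,47.5),(300,272)],.02)))
E
```

```text
flap left end [[-0.0008, 0.1154], [-0.0002, 0.1144]] sheet edge [[-0.0718, 0.101], [-0.0079, 0.1009]]
flap edge line [[-0.0016, 0.1126], [-0.001, -0.0466]] hem [[-0.0827, 0.0984], [-0.0827, -0.0382]]
board front [[-0.1604, 0.1072], [-0.1579, 0.003]]
board left/right in w1 [[-0.1115, 0.1357], [-0.1046, -0.1328]]
```

```bash
python3 - <<'E'
from h import *
st("final"); print(sign_off())
E
```

```text
final 17.03 chute x,y -0.0823 -0.0005 [ 0.5048 -0.2377  0.0583] [-9.2 -1.2 15.7] [-0.14  1.32  0.03] 101
the job is handed in; nothing more can be done
None
```

The catch plate is under the flap and against the stop bar, centred within about 1 mm and square within about 0.005 rad. The arm is holding it down on the board at about 15.7 N; the flap showed no lift in the camera views, the jar and dish were left alone, and the job was handed in at about 17 s.

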